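Seat the turntable plate on its key

ROBOT

A 6-joint arm with a two-finger parallel gripper is mounted at the origin on the work surface; the furniture and walls round the work are solid. World frame = base frame: x ahead of the robot, y to its left, z up, the work surface at z = 0. Lengths are in m, angles in rad, forces in N, time in s.
With the tool pointing down it reaches from about 0.25 to 0.775 m from the base axis. Payload 4 kg.
Tool frame: the origin (TCP) lies at the centre of the arm's flange, where the gripper is bolted on; the fingertips stand 199 mm ahead of it and the grasp point (between the pads) lies 180 mm ahead of it (robot.tcp_to_tips is the distance from the TCP to the fingertips, in m); z points along the fingers, y is the line along which they close (so a half turn about z gives the same grasp; the last joint's range is limited). The gripper opens to 94 mm and grips with 3 to 60 N. Pads are 16 mm wide; open, the fingers measure 119 mm over their backs; the gripper's body (75 mm by 177 mm) begins 78 mm behind the grasp point.
Start: joints at [-0.103, 0.087, 1.371, -0, 1.684, -0.103], TCP at [0.55, -0, 0.405] pointing down, gripper open.
Joint ranges: [-3.1, 3.1], [-0.76, 2.03], [0.27, 2.55], [-1.08, 4.22], [0.17, 2.65], [-2.57, 2.57]. Speed limits (rad/s): [2.79, 2.79, 3.14, 3.14, 3.14, 3.14].

INTERFACE

Orientations are given as [roll, pitch, yaw] about the fixed x, y, z axes, in that order (R = Rz(yaw) Ry(pitch) Rx(roll)).
In Python, from bench import telemetry, snapshot, ticket, robot gives the robot as it stands.
- The arm moves only by the tool apply_moves, never from a script. Its argument "moves" is a list that holds one entry, the list of rows, each a list of 5 numbers: the shift along the tool's x, y, z in units of 50 mm (1.0 is 50 mm), then the turn about the tool's z in units of 10 degrees (1.0 is 10 degrees), then the closure, from 0 (fully open) to 1 (shut). A call has 1 to 10 rows; each row is the pose to reach, as a shift and turn from the pose commanded when the call began, along the tool's axes at that moment; what a row does not reach only later rows make up. A row lasts 1/8 s, in which the tool goes at most 62.5 mm and 10.7 degrees, less where a joint would pass 70% of its speed; a pose out of reach is approached as far as the arm can. A call with a gripper value outside its range is refused whole. The fingers move at their own pace and stop on an object; the grip force is fixed at half the most. Time passes only in rows, so rows that repeat a pose let the fingers close. It gives the time, the measured TCP pose, the force, the opening and the grip force at its end, in the units of the state.
- telemetry.get_obs(): the state, without advancing time (a new reading comes with each control period).
- snapshot(name): name is "scene" or "side" or "wrist"; returns a dict with "image" (400x640x3 uint8, red, green, blue), "fovy" (degrees; the focal length in pixels is half the picture's height over the tangent of half this angle, whatever the lens; pixels are square), "cx", "cy" (the principal point, pixels), "R" (3x3) and "t" (3): a world point X has camera coordinates R X + t. Camera axes: x right, y down, z forward; pixel columns grow to the right and rows downward; lengths in m; the calibration is good to about 2 mm. A picture is of the moment at which its call begins. There is no depth.
- ticket.close_job(): hands the job in; it is judged then, once.
The state is a dict: "time": time; "joint_positions": joint angles; "qvel": joint speeds; "joint_torque": joint torques, N m; "tool_pos": TCP position; "ee_rot": TCP orientation; "wrist_force": force on the tool from outside, world axes, zero at the start; "wrist_torque": the same for the moment, N m; "width": finger opening in m; "finger_force": force on a finger pad.
Only numpy, scipy, OpenCV 4.12 (cv2) and the standard library are available. Lean on these libraries where they do the work, as an engineer would, in place of code of your own. Each camera call takes 0.05 s, during which the arm holds its last target. There are 200 camera calls.

TASK

The notched round plate on the little turntable is riding up on its locating key. Turn it with a fingertip, for instance by pushing one of the bosses on it, until its rim notch is over the key, then press the plate down until it is fully seated and take the hand away. Be gentle, do not lift the plate or clamp any part of it in the gripper, and leave everything else on the bench where it is.

Things in the scene. Friction and masses are not known exactly. Their poses are not given: they have to be found in the camera images.
- turntable: small turntable base fixed to the bench: grey round housing, 160 mm across at its flange, 148 mm above that, top face 30 mm above the bench. Origin: on its vertical axis, at bench height. Its x axis points from the axis towards the key. The base never moves.
- key (a point): top of the steel locating key, 50 mm from the axis. The key is a horizontal round bar, 12 mm thick, lying radially on the housing top, from 40 to 72 mm from the axis; its rounded top is 38.5 mm above the bench. The plate's rim (60 mm radius) covers its inner part; the outer 12 mm stays in sight and ends in an upright steel pin, 11 mm thick, its centre 68 mm from the axis, its top 46 mm above the bench.
- plate_top (a point): centre of the top face of the round aluminium plate on the turntable: 120 mm across, 8 mm thick. Top face 47 mm above the bench while it rides on the key, 39.5 mm when seated. x axis: from the centre towards the notch; z up. The spindle end stands 5 mm proud of it at the centre (14 mm across). The plate turns freely either way, as far as you like, against light friction (about 0.07 N m), stays where left, and pivots only about the vertical spindle axis, so it cannot tip.
- notch (a point): middle of the only notch in the plate's rim, at the underside, 50 mm from the axis. Notch: square, 18 mm wide, open at the rim, reaching inward to 38 mm from the axis. It fits over the key with 3 mm to spare each side; the key's rounded top helps if it is slightly off, but elsewhere the plate lands on the key and stays up.
- boss1 (a point): centre of the top of one of three equal round steel bosses standing on the plate, 16 mm across, 18 mm tall, 40 mm from the axis, 60 degrees anticlockwise (from above) from the notch. A finger can push its side to turn the plate.
- boss2 (a point): centre of the top of one of three equal round steel bosses standing on the plate, 16 mm across, 18 mm tall, 40 mm from the axis, 180 degrees anticlockwise (from above) from the notch. A finger can push its side to turn the plate.
- boss3 (a point): centre of the top of one of three equal round steel bosses standing on the plate, 16 mm across, 18 mm tall, 40 mm from the axis, 300 degrees anticlockwise (from above) from the notch. A finger can push its side to turn the plate.
- sleeve (a joint): how far the plate has gone down the spindle, m: 0 as found (riding on the key), 0.0075 fully seated, negative if lifted. The fit is snug: once the notch is over the key it needs about 4 to 6 N of downward push, anywhere on the plate, and stays down when released.
- wax_tin: round red wax tin with a brass-coloured lid, 77 across, 33 high, in mm; bystander, loose, origin at the centre of its underside
- offcut3: dark wood offcut 50x90x18, in mm; bystander, loose, origin at the centre of its underside
- carpenter_pencil: orange pencil 157 long, in mm; bystander, loose, origin at the centre of its underside
- tape_measure1: black and red pocket tape standing on edge, 42x81x66, in mm; bystander, loose, origin at the centre of its underside
- screw_jar: clear jar of screws with a blue cap, 62 across, 90 high, in mm; bystander, loose, origin at the centre of its underside
- sanding_block: brown sanding block 67x112x26, in mm; bystander, loose, origin at the centre of its underside

How it is judged:
By the outcome, as a careful person would: the job done as asked, in the order asked, and still so for the second after the job is handed in, with the robot touching nothing.
It also fails if it takes over 54 s, if anything falls off the work surface, if the arm or the gripper's body presses on something with over 40 N, if the wrist force passes 120 N, or if a joint passes its speed limit or range.

## Working session

There is one attempt and no reset: what is moved stays moved. The work goes in short steps, Python scripts to look and compute and a tool call to move; the robot and the scene stay as the last step left them, time stands still between calls to the robot, and variables do not carry over. Pictures are saved under pics/ and viewed, at most 10 in all, crops included, and the job is handed in when it is done.

Besides the shell and the picture viewer there is one more tool, called after "Call:" by a JSON object that holds its "method" and its "body", one argument or row to a line. apply_moves: Moves the arm, as the interface text tells. Its arguments: {"type":"object","properties":{"moves":{"type":"array","items":{"type":"array","items":{"type":"array","items":{"type":"number"}}}}},"required":["moves"]}

```bash
mkdir -p pics; cat > h.py <<'E'
import numpy as np, cv2
from bench import telemetry, snapshot, ticket, robot
def snap(n,f):
    s=snapshot(n); cv2.imwrite(f'pics/{f}.png',s['image'][:,:,::-1]); np.savez(f'{f}.npz',**s); return s
def K(s):
    f=200/np.tan(np.radians(float(s['fovy']))/2); return f,float(s['cx']),float(s['cy'])
def ray(s,u,v,z):
    f,cx,cy=K(s); d=s['R'].T@np.array([(u-cx)/f,(v-cy)/f,1]); o=-s['R'].T@s['t']
    return o+d*(z-o[2])/d[2]
def proj(s,X):
    f,cx,cy=K(s); c=s['R']@np.array(X)+s['t']; return np.array([cx+f*c[0]/c[2],cy+f*c[1]/c[2]])
E
python3 - <<'E'
from h import *
a=snap('scene','sc1');b=snap('wrist','wr1')
cv2.imwrite('pics/both.png',cv2.resize(np.vstack([a['image'],b['image']])[:,:,::-1],(480,600)) )
o=telemetry.get_obs();print(o['tool_pos'],o['ee_rot'],o['time'])
for s in(a,b): print(K(s),-s['R'].T@s['t'])
E
```

```text
[5.49897590e-01 8.37196345e-06 4.03629141e-01] [-3.13963155e+00 -1.99778436e-04  1.57078558e+00] 0.1
(np.float64(382.95858991658304), 313.9582640470612, 200.67722826994984) [ 0.17850146 -0.57512121  0.58140861]
(np.float64(291.1194159705354), 318.3758591081684, 198.3227896053926) [0.54898398 0.07215794 0.3846331 ]
```

View pics/sc1.png

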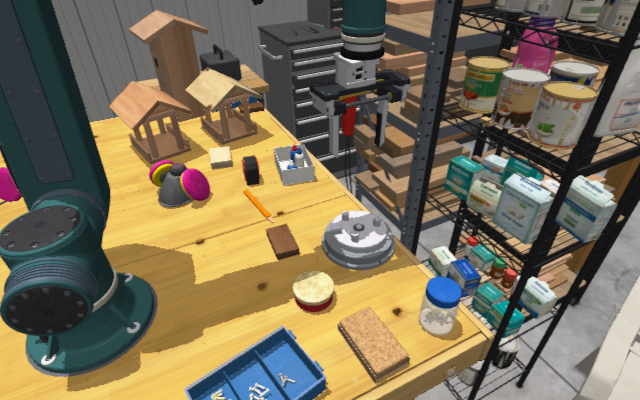

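View pics/wr1.png

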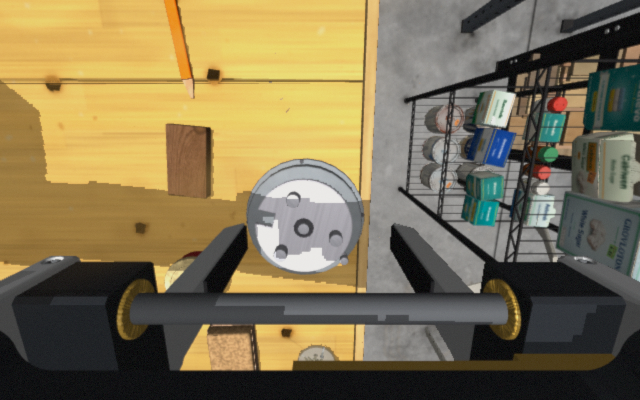

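The wrist view shows the turntable, with the spindle near (304,228), bosses near (293,199), (280,252) and (336,240), the notch perhaps at (266,216), and the key pin near (344,262). I'll enlarge it to check.

```bash
python3 - <<'E'
from h import *
s=dict(np.load('wr1.npz'))
cv2.imwrite('pics/c1.png',cv2.resize(s['image'][150:285,235:375,::-1],None,fx=4,fy=4,interpolation=cv2.INTER_CUBIC))
c=ray(s,304,228,.052);print('c',c)
for n,(u,v),z in [('b',(293,199),.065),('b',(280,252),.065),('b',(336,240),.065),('n',(266,216),.047),('pin',(344,262),.046)]:
    p=ray(s,u,v,z)-c; print(n,np.hypot(p[0],p[1]),np.degrees(np.arctan2(p[1],p[0])))
E
```

```text
c [ 0.53131223 -0.04988705  0.052     ]
b 0.04120738845257768 106.0286806308625
b 0.038028428671577394 -137.87929719159848
b 0.03948086389808161 -14.897044387177196
n 0.048251123944516444 163.64706314614844
pin 0.06929081073481391 -43.803288756242544
```

View pics/c1.png

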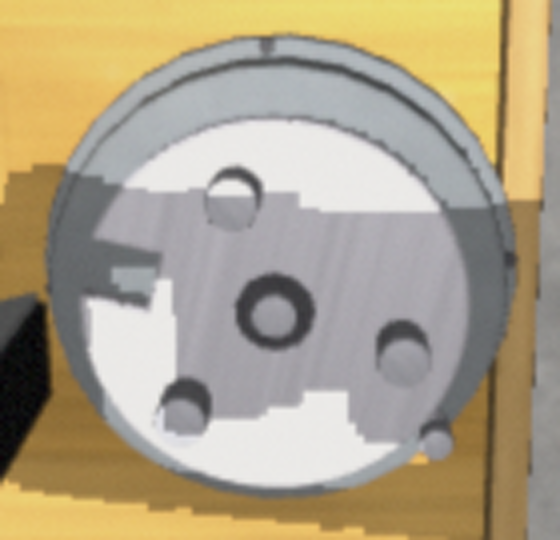

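The crop confirms it. Boss tops are at about (293.5,203), (281.3,253) and (336.3,241), the notch is open to the left, and the pin is at (344.5,260.7).

Plan: open the gripper to about 68 mm and centre it on the spindle, with the tips above the spindle end. Turn only the wrist so one finger pushes a boss anticlockwise about 152°.

```bash
python3 - <<'E'
from h import *
s=dict(np.load('wr1.npz'))
P=[ray(s,u,v,.065)[:2] for u,v in [(293.5,202.5),(281.3,253),(336.3,241)]]
c=np.mean(P,0); print('c',c,'spindle',ray(s,303.3,228.8,.052))
for p in P+[ray(s,269,219,.047)[:2],ray(s,344.5,260.7,.046)[:2]]:
    q=p-c; print(np.hypot(*q),np.degrees(np.arctan2(q[1],q[0])))
E
```

```text
c [ 0.53162241 -0.05079013] spindle [ 0.53045202 -0.0509151   0.052     ]
0.03808353762788983 107.11212376523073
0.037414912578222284 -136.21342180423304
0.03963463706801253 -15.37337008224815
0.044416512250135695 166.11780863137622
0.06765555868081197 -41.980916057893836
```

Call:
{"method": "apply_moves", "body": {
  "moves": [
    [[-1.0,-0.38,0,0,0.28],[-1.0,-0.38,0,1.0,0.28],[-1.0,-0.38,0,2.0,0.28],[-1.0,-0.38,0,3.0,0.28],[-1.0,-0.38,0,4.0,0.28],[-1.0,-0.38,0.6,4.4,0.28],[-1.0,-0.38,1.2,4.4,0.28],[-1.0,-0.38,1.6,4.4,0.28],[-1.0,-0.38,1.6,4.4,0.28]]
  ]
}}

```text
time: 1.23
tool_pos: [0.5303, -0.0499, 0.3221]
ee_rot: [-3.137, 0.003, 0.803]
wrist_force: [-0.2, -0.1, -0.1]
width: 0.0676
finger_force: 0.0
```

```bash
python3 - <<'E'
from h import *
s=snap('wrist','wr2')
cv2.imwrite('pics/c2.png',cv2.resize(s['image'][100:360,140:500,::-1],(720,520),interpolation=cv2.INTER_CUBIC))
E
```

```text
(no output)
```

View pics/c2.png

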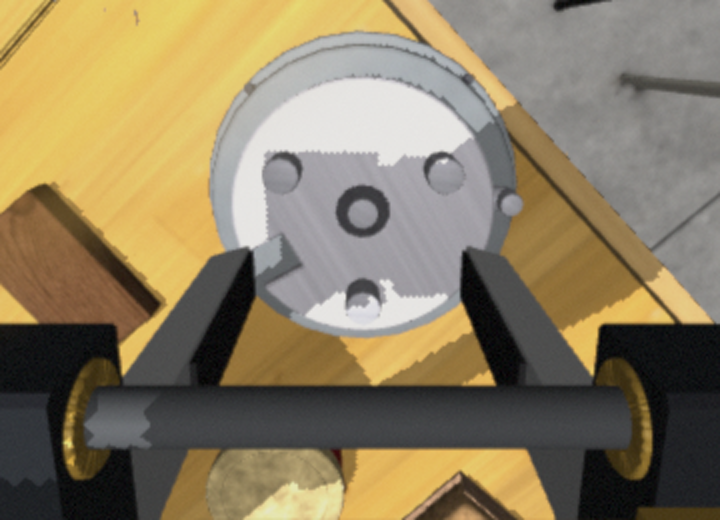

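The closer view puts the boss tops at crop (282,173), (446,174) and (365,305), the spindle at (363,213), the pin at (511,204), and the notch at lower left.

```bash
python3 - <<'E'
from h import *
s=dict(np.load('wr2.npz'))
r=lambda u,v,z: ray(s,140+u/2,100+v/2,z)[:2]
P=[r(282,174,.065),r(446,175,.065),r(365,305,.065)]
c=np.mean(P,0); print('c',c,'spindle',r(363,213,.052))
for p in P+[r(511,204,.046)]:
    q=p-c; print(np.hypot(*q),np.degrees(np.arctan2(q[1],q[0])))
E
```

```text
c [ 0.53117349 -0.05093501] spindle [ 0.53029665 -0.05114954]
0.03982240894527297 106.03746053450277
0.03926993955636046 -14.12254143981964
0.039453402002203354 -133.3471363827333
0.06717869421064265 -42.376312952263284
```

Call:
{"method": "apply_moves", "body": {
  "moves": [
    [[0,0,0.6,0,0.28],[0,0,1.1,0,0.28],[0,0,1.3,0,0.28],[0,0,1.3,-0.3,0.28],[0,0,1.3,-0.7,0.28],[0,0,1.3,-1.2,0.28],[0,0,1.3,-1.8,0.28],[0,0,1.3,-2.4,0.28],[0,0,1.3,-3.0,0.28],[0,0,1.3,-3.0,0.28]]
  ]
}}

```text
time: 2.52
tool_pos: [0.5312, -0.0504, 0.2607]
ee_rot: [3.141, 0.001, 1.325]
wrist_force: [-2.0, -1.9, -0.7]
width: 0.0676
finger_force: 0.9
```

Call:
{"method": "apply_moves", "body": {
  "moves": [
    [[0,0,0.08,0,0.28],[0,0,0.08,-0.6,0.28],[0,0,0.08,-1.3,0.28],[0,0,0.08,-2.1,0.28],[0,0,0.08,-2.9,0.28],[0,0,0.08,-3.7,0.28],[0,0,0.08,-4.5,0.28],[0,0,0.08,-5.3,0.28],[0,0,0.08,-6.0,0.28],[0,0,0.08,-6.0,0.28]]
  ]
}}

```text
time: 3.78
tool_pos: [0.5317, -0.05, 0.2566]
ee_rot: [3.14, 0.002, 2.371]
wrist_force: [2.4, -0.9, 1.4]
width: 0.068
finger_force: 0.8
```

Call:
{"method": "apply_moves", "body": {
  "moves": [
    [[0,0,0,-0.6,0.28],[0,0,0,-1.3,0.28],[0,0,0,-2.1,0.28],[0,0,0,-2.9,0.28],[0,0,0,-3.7,0.28],[0,0,0,-4.5,0.28],[0,0,0,-5.2,0.28],[0,0,0,-5.6,0.28],[0,0,0,-5.6,0.28]]
  ]
}}

```text
time: 4.9
tool_pos: [0.5315, -0.0495, 0.2563]
ee_rot: [3.141, 0.003, -2.935]
wrist_force: [1.0, 0.9, 2.1]
width: 0.0679
finger_force: 0.9
```

```bash
python3 - <<'E'
from h import *
s=snap('wrist','wr3')
cv2.imwrite('pics/c3.png',cv2.resize(s['image'][100:360,140:500,::-1],(720,520),interpolation=cv2.INTER_CUBIC))
E
```

```text
(no output)
```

View pics/c3.png

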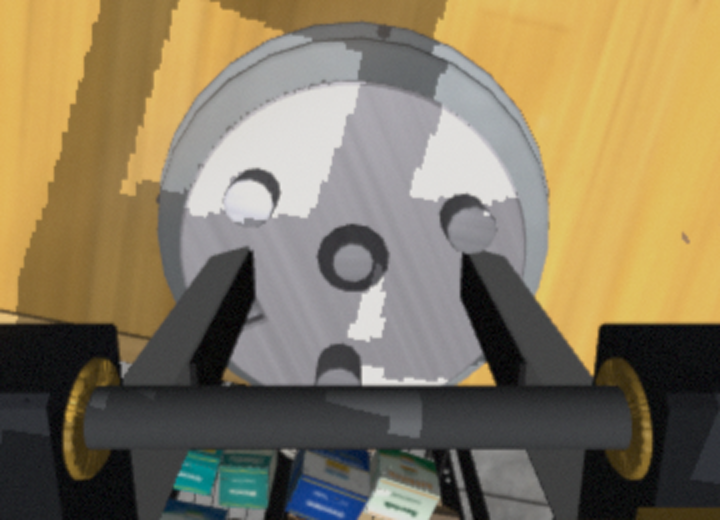

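Boss tops are at crop (249,203) and (473,230), and the notch edge is visible at lower left, (255,318). I'll work out how much turn is left.

```bash
python3 - <<'E'
from h import *
s=dict(np.load('wr3.npz'))
r=lambda u,v,z: ray(s,140+u/2,100+v/2,z)[:2]
sp=r(352,264,.052);print(sp)
A,B=r(249,203,.065),r(473,230,.065)
for c in (sp,np.array([.5308,-.051])):
  for p in (A,B):
    q=p-c; print(np.hypot(*q),np.degrees(np.arctan2(q[1],q[0])))
d=np.degrees(np.arctan2(*(B-A)[::-1]));print(np.linalg.norm(B-A),d)
E
```

```text
[ 0.53086875 -0.05045788]
0.040131976788363076 -116.5806925979516
0.041031218911141185 125.22696496908046
0.039616806138885755 -116.84259094803147
0.041436044248182285 124.71690610739093
0.0696420358613497 94.70311101014484
```

Call:
{"method": "apply_moves", "body": {
  "moves": [
    [[0,0,0,-0.5,0.28],[0,0,0,-1.0,0.28],[0,0,0,-1.3,0.28],[0,0,0,-1.3,0.28],[0,0,0,-1.0,0.28],[0,0,0,-0.6,0.28],[0,0,0,-0.6,0.28]]
  ]
}}

```text
time: 5.82
tool_pos: [0.5307, -0.0501, 0.2552]
ee_rot: [3.141, -0.002, -2.828]
wrist_force: [-0.4, -0.5, 0.3]
width: 0.0677
finger_force: 0.0
```

```bash
python3 - <<'E'
from h import *
s=snap('wrist','wr4');t=snap('scene','sc4')
a=cv2.resize(s['image'][100:360,140:500,::-1],(720,520),interpolation=cv2.INTER_CUBIC)
cv2.imwrite('pics/c4.png',a)
E
```

```text
(no output)
```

View pics/c4.png

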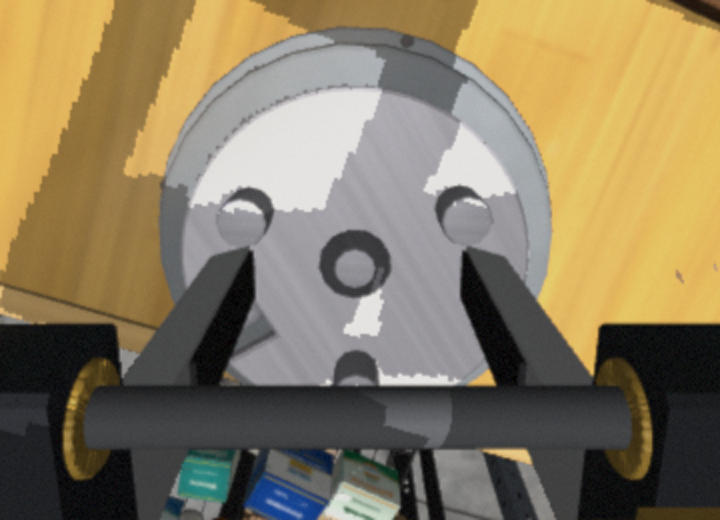

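Boss tops are now at crop (241,223) and (467,222), clear of the fingers, with the notch edge at (255,335).

```bash
python3 - <<'E'
from h import *
s=dict(np.load('wr4.npz'))
r=lambda u,v,z: ray(s,140+u/2,100+v/2,z)[:2]
A,B=r(241,223,.065),r(467,222,.065)
c=np.array([.5309,-.0508])
for p in (A,B):
    q=p-c; print(np.hypot(*q),np.degrees(np.arctan2(q[1],q[0])))
print(np.linalg.norm(B-A),np.degrees(np.arctan2(*(B-A)[::-1])))
E
```

```text
0.03981214968432841 -102.8145851964
0.04089033110583181 138.4079940432958
0.06945809079441004 108.24959568420645
```

The notch is at about 317.9° and the key at about 317.6°, so they line up. Now pressing gently.

Call:
{"method": "apply_moves", "body": {
  "moves": [
    [[0,0,0.08,0,0.28],[0,0,0.14,0,0.28],[0,0,0.18,0,0.28],[0,0,0.21,0,0.28],[0,0,0.24,0,0.28],[0,0,0.24,0,0.28]]
  ]
}}

```text
time: 6.68
tool_pos: [0.5309, -0.05, 0.2443]
ee_rot: [3.142, -0.0, -2.827]
wrist_force: [-2.4, -0.3, 4.8]
width: 0.0679
finger_force: 2.5
```

Call:
{"method": "apply_moves", "body": {
  "moves": [
    [[0,0,0.03,0,0.28],[0,0,0.06,0,0.28],[0,0,0.09,0,0.28],[0,0,0.12,0,0.28],[0,0,0.12,0,0.28]]
  ]
}}

```text
time: 7.3
tool_pos: [0.5309, -0.05, 0.2389]
ee_rot: [-3.142, -0.0, -2.827]
wrist_force: [-4.0, 0.3, 7.5]
width: 0.0677
finger_force: 3.9
```

Call:
{"method": "apply_moves", "body": {
  "moves": [
    [[0,0,0.03,0,0.28],[0,0,0.06,0,0.28],[0,0,0.06,0,0.28]]
  ]
}}

```text
time: 7.68
tool_pos: [0.5309, -0.0499, 0.2387]
ee_rot: [-3.141, 0.0, -2.827]
wrist_force: [-10.0, 1.4, 19.2]
width: 0.0679
finger_force: 9.8
```

Hard stop at a tip height of 39.7 mm, so the plate is seated. Lifting straight up.

Call:
{"method": "apply_moves", "body": {
  "moves": [
    [[0,0,-0.1,0,0.28],[0,0,-0.3,0,0.28],[0,0,-0.8,0,0.28],[0,0,-1.5,0,0.28],[0,0,-2.2,0,0.28],[0,0,-2.6,0,0.28],[0,0,-2.6,0,0.28]]
  ]
}}

```text
time: 8.55
tool_pos: [0.5315, -0.0501, 0.3666]
ee_rot: [-3.139, 0.004, -2.827]
wrist_force: [0.2, 0.6, -0.5]
width: 0.0677
finger_force: 0.0
```

```bash
python3 - <<'E'
from h import *
s=snap('wrist','wr5');t=snap('scene','sc5')
a=cv2.resize(s['image'],(640,400));b=cv2.resize(t['image'][190:290,300:420],(240,200))
im=s['image'][100:300,200:440]; im=cv2.resize(im,(480,400)); b=cv2.resize(b,(300,250))
o=np.zeros((400,780,3),np.uint8);o[:,:480]=im;o[:250,480:]=b
cv2.imwrite('pics/c5.png',o[:,:,::-1])
E
```

```text
(no output)
```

View pics/c5.png

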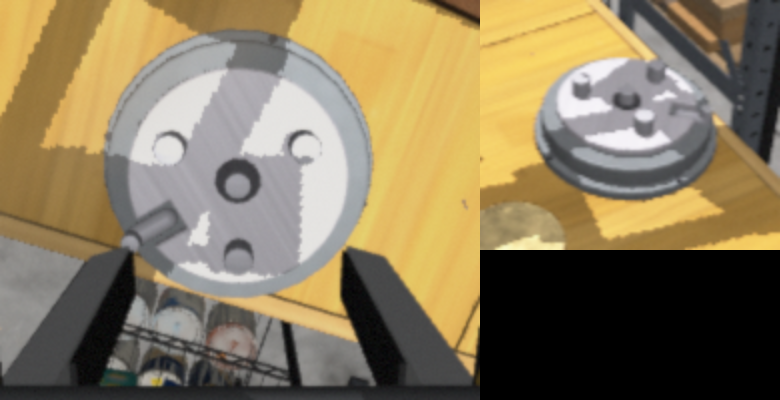

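The key now lies inside the notch at (160,225), with the pin at its outer end, and the plate sits low on the housing with the hand well clear.

```bash
python3 -c "
from bench import ticket; print(ticket.close_job())"
```

```text
the job is handed in; nothing more can be done
None
```

The plate was turned about 152° anticlockwise until its notch was over the key, pressed down to a hard stop at seated height (peak push about 19 N), and left with the hand clear; the job was handed in at about 9 s.

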